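# Pop open the parts case and settle its lid

## Task

Two alike grey parts cases stand on the bench. Press the red release button so that the lid of its case springs up, then gently ease that lid the rest of the way back with a fingertip until it stands fully open against its stop, and leave it standing still there. Keep the case with the blue button shut.

Things in the scene. Friction and masses are not known exactly. Their poses are not given: they have to be found in the camera images.
- red_button_top (a point): Centre of the top of the red round button (28 mm across, about 58 mm above the bench) on the 34 mm high front ledge of the case to open; fixed case, turned up to 0.4 rad. Moves with the button: 8 mm straight down, spring 1.5 to 5 N, unlatches the lid at about 4 mm. Axes: x from the button back towards the lid's hinge, y along the hinge line, z up. 25 mm before the edge of the shut lid.
- red_lid_edge (a point): Middle of the free front edge of the aluminium lid, half-way through its 4 mm. The lid is a flat plate, 150 mm wide and 110 mm from hinge to edge, on a 50 mm high grey shell; hinge line 135 mm behind the button's centre, 51 mm above the bench. A steel catch 24 mm wide hangs 18 mm below its middle, 5 to 15 mm from the edge. Axes as the button's while shut; turns with the lid.
- red_lid (a joint): Angle of the red-button case's lid about its rear hinge, rad: 0 shut and latched (may read 0.01), 1.57 upright, 1.75 fully open at its stop. Unlatched, it springs up by itself to roughly 0.95 rad in about 1.5 s and stops; the hinge is lightly stiff, so the lid stays where it is left, and a push of about 1 N at the edge moves it.
- blue_lid (a joint): Angle of the lid of the other, identical case, whose button is blue, rad: 0 is shut (may read 0.01). It must stay shut.

How it is judged:
By the outcome, as a careful person would: the job done as asked, in the order asked, and still so for the second after the job is handed in, with the robot touching nothing.
It also fails if it takes over 40 s, if anything falls off the work surface, if the arm or the gripper's body presses on something with over 40 N, if the wrist force passes 120 N, or if a joint passes its speed limit or range.

## Robot

A 6-joint arm with a two-finger parallel gripper is mounted at the origin on a cart in front of the work surface, level with it; the furniture and walls round the work are solid. World frame = base frame: x ahead of the robot, y to its left, z up, the work surface at z = 0. Lengths are in mm, angles in rad, forces in N, time in s.
With the tool pointing down it reaches from about 350 to 950 mm from the base axis. Payload 17.4 kg.
Tool frame: the origin (TCP) lies midway between the tips of the shut fingers; the grasp point (between the pads) lies 19 mm behind it (arm.grip_depth is the distance from the TCP to the grasp point, in mm); z points along the fingers, y is the line along which they close (so a half turn about z gives the same grasp; the last joint's range is limited). The gripper opens to 93 mm and grips with 3 to 60 N. Pads are 15 mm wide; open, the fingers measure 128 mm over their backs; the gripper's body (75 mm by 188 mm) begins 65 mm behind the grasp point.
Start: joints at [-1.153, 0.116, 1.442, -0, 1.584, -0.038], TCP at [297.114, -606.099, 218.646] pointing down, gripper open.
Joint ranges: [-2.83, 2.83], [-0.83, 2.19], [0.07, 2.5], [-1.14, 4.28], [0.01, 3], [-2.97, 2.97]. Speed limits (rad/s): [1.89, 1.89, 2.22, 3.14, 3.14, 3.14].

## Interface

Orientations are given as a unit quaternion [w, x, y, z].
In Python, from cell import arm gives the robot as it stands.
- The arm moves only by the tool carry_out, never from a script. Its arguments are lists of equal length, an entry for each row: "xyz": the shift along the tool's x, y, z each as a share of 10 cm, from -1 to 1, a list of three; "turn": the turn, a rotation vector about the tool's x, y, z each as a share of 180 degrees, from -1 to 1, a list of three; "hand": the gripper command: -1 is fully open, 1 is shut, values between are in proportion. A call has exactly 10 rows; each row shifts and turns the commanded pose from where the row before left it, along the tool's axes as they then stand; what a row does not reach is not made up. A row lasts 1/10 s, in which the tool goes at most 50 mm and 8.59 degrees, less where a joint would pass 70% of its speed; a pose out of reach is approached as far as the arm can. A call with a number of a shift or a turn outside -1 to 1 is refused whole. A call with a gripper value outside its range is refused whole. The fingers move at their own pace and stop on an object; the grip force is fixed at half the most. Time passes only in rows, so rows that do not move let the fingers close, or fill a call up. It gives the time, the measured TCP pose, the force, the opening and the grip force at its end, in the units of the state.
- arm.get_state(): the state, without advancing time (a new reading comes with each control period).
- arm.get_image(name): name is "scene" or "top"; returns a dict with "frame" (400x640x3 uint8, red, green, blue), "mtx" (3x3 intrinsics, pixels), "k1" (the pictures are not rectified: a ray, as slopes to the right and down, at radius r is drawn at 1 + k1 r^2 times it, then the intrinsics apply), "eye" and "rotation" of the camera in the world. Camera axes: x right, y up, looking along -z (the intrinsics and any distortion apply to the point x, -y, -z); pixel columns grow to the right and rows downward; lengths in mm; the calibration is good to about 2 mm. A picture is of the moment at which its call begins. There is no depth.
- arm.finish_job(): hands the job in; it is judged then, once.
The state is a dict: "time": time; "q": joint angles; "joint_vel": joint speeds; "joint_torque": joint torques, N m; "eef_pos": TCP position; "ee_rot": TCP orientation; "ft_force": force on the tool from outside, world axes, zero at the start; "torque": the same for the moment, N m; "width": finger opening in mm; "gripper_force": force on a finger pad.
Only numpy, scipy, OpenCV 4.12 (cv2) and the standard library are available. Lean on these libraries where they do the work, as an engineer would, in place of code of your own. Each camera call takes 0.05 s, during which the arm holds its last target. There are 200 camera calls.

## Working session

There is one attempt and no reset: what is moved stays moved. The work goes in short steps, Python scripts to look and compute and a tool call to move; the robot and the scene stay as the last step left them, time stands still between calls to the robot, and variables do not carry over. Pictures are saved under pics/ and viewed, at most 11 in all, crops included, and the job is handed in when it is done.

Besides the shell and the picture viewer there is one more tool, called after "Call:" as name(argument=value, ...), one argument or row to a line, values as JSON. carry_out: Moves the arm, as the interface text tells. Its arguments: {"type":"object","properties":{"xyz":{"type":"array"},"turn":{"type":"array"},"hand":{"type":"array"}},"required":["xyz","turn","hand"]}

```bash
mkdir -p pics; ls; cat > h.py <<'E'
import numpy as np, cv2
from scipy.spatial.transform import Rotation as R
from cell import arm
def snap(n,f):
    d=arm.get_image(n); cv2.imwrite(f,d["frame"][:,:,::-1]); np.savez(f[:-4]+'.npz',**{k:d[k] for k in d}); return d
def rot(d):
    r=np.array(d["rotation"]); return r if r.shape==(3,3) else R.from_quat(r,scalar_first=True).as_matrix()
def onz(d,uv,z):
    m=np.array(d["mtx"]);k=float(d["k1"])
    p=cv2.undistortPoints(np.array([[uv]],float),m,np.array([k,0,0,0.]))[0,0]
    v=rot(d)@np.array([p[0],-p[1],-1]); e=np.array(d["eye"]); return e+v*(z-e[2])/v[2]
def proj(d,X):
    c=rot(d).T@(np.array(X,float)-np.array(d["eye"])); s=np.array([c[0],-c[1]])/-c[2]
    s=s*(1+float(d["k1"])*(s@s)); m=np.array(d["mtx"]); return m[:2,:2]@s+m[:2,2]
E
python3 - <<'E'
from h import *
for n in("scene","top"):
    d=snap(n,f"pics/{n}0.png"); print(n,d["eye"],d["rotation"],d["mtx"],d["k1"])
s=arm.get_state(); print(s)
E
```

```text
pics
scene [149.69263548 561.2169408  974.4262539 ] [-0.28583117 -0.09720003  0.32043151  0.89787323] [[464.76105064   0.         321.95595548]
 [  0.         464.76105064 198.61185248]
 [  0.           0.           1.        ]] 0.02210477067820067
top [400.17492782 -11.16925036 974.65720803] [ 0.71231148  0.05023927 -0.06749216 -0.69680211] [[467.00146658   0.         315.47864956]
 [  0.         467.00146658 197.95798352]
 [  0.           0.           1.        ]] -0.023443586067866406
{'time': 0.1, 'q': array([-1.15282210e+00,  1.16455222e-01,  1.44214028e+00,  7.11215014e-06,
        1.58400864e+00, -3.77569660e-02]), 'joint_vel': array([-0.00072974, -0.00060783, -0.00150177,  0.00159555, -0.00094344,
       -0.00120817]), 'joint_torque': array([ 2.12482861e-03, -7.22890735e+01, -6.23866296e+01,  7.82649661e-02,
        2.27539981e-02, -1.33767862e-04]), 'eef_pos': array([ 297.03398526, -605.94998638,  218.00353278]), 'ee_rot': array([-4.97306955e-04,  9.74150639e-01,  2.25898821e-01, -9.20769881e-05]), 'ft_force': array([ 0.3643506 , -0.12821909,  0.02191027]), 'torque': array([-0.00032908,  0.01805981,  0.01914576]), 'gripper_force': 0.0, 'width': 92.90535303723705}
```

View pics/scene0.png

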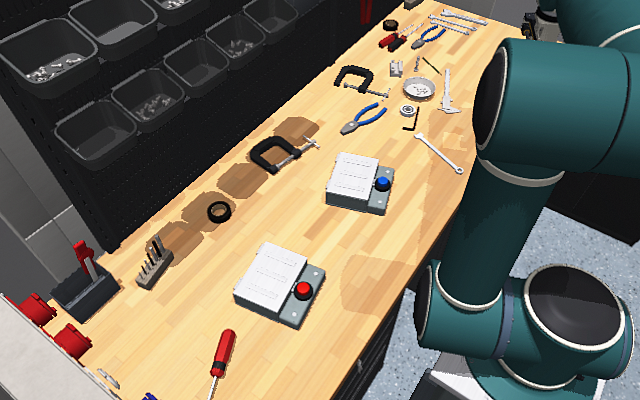

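View pics/top0.png

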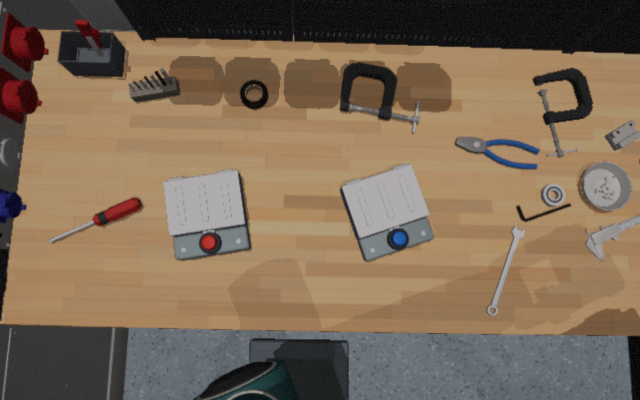

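The red case is on the left of the top view, with its button near (209,242) and lid corners near (165,181), (239,170), (245,224) and (172,235). The blue button is at (398,239). In the scene view the red button is at (304,290). I'll get exact centroids and a crop next.

```bash
python3 - <<'E'
from h import *
pts={}
for n in("scene","top"):
    d=dict(np.load(f"pics/{n}0.npz")); f=d["frame"].astype(int)
    m=((f[...,0]>110)&(f[...,1]<70)&(f[...,2]<70)).astype(np.uint8)
    k,l,s,c=cv2.connectedComponentsWithStats(m)
    for i in range(1,k):
        if s[i,4]>60: print(n,s[i],c[i],onz(d,c[i],55).round(1))
d=dict(np.load("pics/top0.npz")); cv2.imwrite("pics/top0c.png",cv2.resize(d["frame"][150:275,145:265,::-1],None,fx=4.8,fy=4.8,interpolation=cv2.INTER_CUBIC))
E
```

```text
scene [380  35  15  12  92] [386.91304348  39.97826087] [ 802.1 -777.1   55. ]
scene [ 73 240  11  21  77] [ 77.76623377 248.14285714] [949.5 395.7  55. ]
scene [297 282  13  12 119] [302.69747899 287.48739496] [462.9 176.3  55. ]
scene [  5 293  51  30 583] [ 32.55060034 307.53173242] [900.4 543.1  55. ]
scene [ 41 324  48  31 629] [ 69.25596184 339.47535771] [778.2 542.5  55. ]
scene [214 329  22  35 442] [224.6199095  346.09954751] [512.7 373.   55. ]
scene [210 368  14   8  81] [216.77777778 371.7654321 ] [490.2 419.5  55. ]
top [ 11  29  15  21 259] [17.62162162 38.50579151] [881. 603.  55.]
top [  3  82  18  23 309] [10.34627832 92.68932039] [760.2 601.9  55. ]
top [104 198  34  20 298] [120.61073826 207.57718121] [526.6 352.8  55. ]
top [202 235  13  14 149] [208.04026846 241.74496644] [463.2 176.5  55. ]
```

View pics/top0c.png

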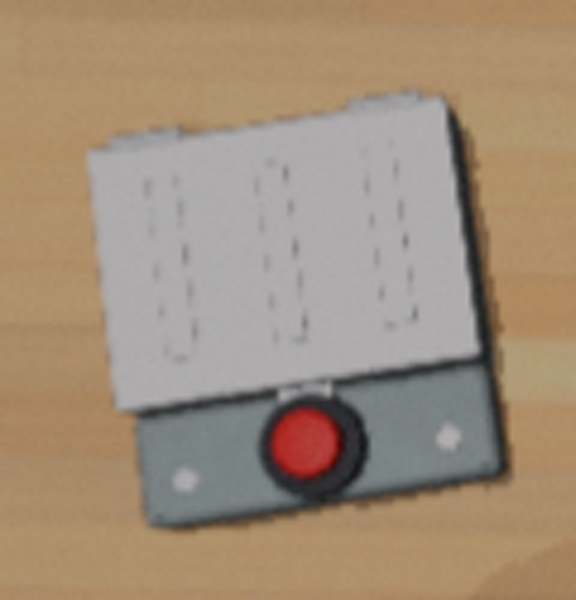

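```bash
python3 - <<'E'
from h import *
d=dict(np.load("pics/top0.npz"))
P=[onz(d,(x/4.8+145-.4,y/4.8+150-.4),53)[:2] for x,y in [(90,150),(443,97),(480,355),(118,410)]]
bl,br,fr,fl=P
print(np.round(P,1)); B=onz(d,(306/4.8+144.6,442/4.8+149.6),58)[:2]; print("B",B)
print([np.linalg.norm(a-b).round(1) for a,b in((bl,br),(fl,fr),(bl,fl),(br,fr))])
x=(bl+br-fl-fr);y=(bl+fl-br-fr); print("yaw x",np.arctan2(x[1],x[0]),"yaw y",np.arctan2(-y[0],y[1]))
fm=(fl+fr)/2;c=sum(P)/4;print("front mid",fm,"B-front",fm-B,"centre",c-B)
s=arm.get_state();print(R.from_quat(s["ee_rot"],scalar_first=True).as_matrix().round(3))
E
```

```text
[[582.9 273.1]
 [609.2 127.3]
 [500.8 106.9]
 [474.8 253.7]]
B [463.11349998 175.26008604]
[np.float64(148.1), np.float64(149.1), np.float64(109.8), np.float64(110.3)]
yaw x 0.18152354953370575 yaw y 0.17713596916658395
front mid [487.78859524 180.322388  ] B-front [24.67509526  5.06230196] centre [78.79346959 14.99540299]
[[ 0.898  0.44  -0.   ]
 [ 0.44  -0.898  0.001]
 [ 0.    -0.001 -1.   ]]
```

The two views agree and the sizes check out: 148×110 mm for the lid, and 25 mm from the button to the lid edge. I take the button at (463,176) with a yaw of 0.18. Next I'll shut the gripper, align its yaw to the case and travel there.

Call:
carry_out(
  xyz=[
    [0,0,0],
    [0,0,0],
    [0.17,-0.42,0],
    [0.17,-0.42,0],
    [0.17,-0.42,0],
    [0.17,-0.42,0],
    [0.17,-0.42,0],
    [0.17,-0.42,0],
    [0.17,-0.42,0],
    [0.17,-0.42,0],
  ],
  turn=[
    [0,0,0.0439],
    [0,0,0.0439],
    [0,0,0],
    [0,0,0],
    [0,0,0],
    [0,0,0],
    [0,0,0],
    [0,0,0],
    [0,0,0],
    [0,0,0],
  ],
  hand=[1,1,1,1,1,1,1,1,1,1],
)

```text
time: 1.1
eef_pos: [370.6, -249.4, 218.4]
ee_rot: [-0.0, 0.996, 0.09, 0.0]
ft_force: [1.4, -0.4, 0.1]
width: 17.6
gripper_force: 0.0
```

Call:
carry_out(
  xyz=[
    [0.17,-0.42,0],
    [0.17,-0.42,0],
    [0.17,-0.42,0],
    [0.17,-0.42,0],
    [0.17,-0.42,0],
    [0.17,-0.42,0],
    [0.17,-0.42,0],
    [0.17,-0.42,0],
    [0,0,0],
    [0,0,0],
  ],
  turn=[
    [0,0,0],
    [0,0,0],
    [0,0,0],
    [0,0,0],
    [0,0,0],
    [0,0,0],
    [0,0,0],
    [0,0,0],
    [0,0,0],
    [0,0,0],
  ],
  hand=[1,1,1,1,1,1,1,1,1,1],
)

```text
time: 2.1
eef_pos: [444.2, 104.4, 218.2]
ee_rot: [0.0, 0.996, 0.091, -0.001]
ft_force: [0.2, -0.5, -0.6]
width: 0.3
gripper_force: 0.0
```

```bash
cat >> h.py <<'E'
def st(t):
    s=arm.get_state(); M=R.from_quat(s["ee_rot"],scalar_first=True).as_matrix()
    print(round(s["time"],2),s["eef_pos"].round(1),"F",s["ft_force"].round(2),"w",round(s["width"],1),"q",s["q"].round(2))
    print("xyz share",(M.T@(np.array(t)-s["eef_pos"])/100).round(3)); print(M.round(3))
E
python3 -c "
from h import *
st([463,176,75])"
```

```text
2.1 [444.2 104.4 218.2] F [ 0.25 -0.46 -0.6 ] w 0.3 q [ 0.18 -0.37  1.89 -0.    1.63  1.56]
xyz share [ 0.316 -0.67   1.432]
[[ 0.983  0.181 -0.001]
 [ 0.181 -0.983 -0.   ]
 [-0.001  0.    -1.   ]]
```

Call:
carry_out(
  xyz=[
    [0.1,-0.22,0.2],
    [0.1,-0.22,0.3],
    [0.1,-0.22,0.3],
    [0.016,-0.01,0.3],
    [0,0,0.2],
    [0,0,0.132],
    [0,0,0],
    [0,0,0],
    [0,0,0],
    [0,0,0],
  ],
  turn=[
    [0,0,0],
    [0,0,0],
    [0,0,0],
    [0,0,0],
    [0,0,0],
    [0,0,0],
    [0,0,0],
    [0,0,0],
    [0,0,0],
    [0,0,0],
  ],
  hand=[1,1,1,1,1,1,1,1,1,1],
)

```text
time: 3.1
eef_pos: [464.0, 175.3, 76.6]
ee_rot: [-0.0, 0.996, 0.09, 0.001]
ft_force: [0.4, 0.4, -0.0]
width: 0.2
gripper_force: 0.0
```

```bash
python3 - <<'E'
from h import *
st([463,176,52])
a=snap("scene","pics/s1.png"); b=snap("top","pics/t1.png")
f=lambda d,y,x:cv2.resize(d["frame"][y:y+120,x:x+120,::-1],(400,400),interpolation=cv2.INTER_CUBIC)
cv2.imwrite("pics/c1.png",np.hstack([f(a,210,240),f(b,155,150)]))
print(proj(a,[463,176,75]),proj(b,[463,176,75]))
E
```

```text
3.1 [464.  175.3  76.6] F [ 0.43  0.4  -0.  ] w 0.2 q [ 0.31 -0.21  1.99  0.    1.36  1.7 ]
xyz share [-0.009 -0.009  0.246]
[[ 0.984  0.179  0.002]
 [ 0.179 -0.984  0.   ]
 [ 0.002 -0.    -1.   ]]
[302.50665155 282.90490581] [206.18518534 241.08267805]
```

View pics/c1.png

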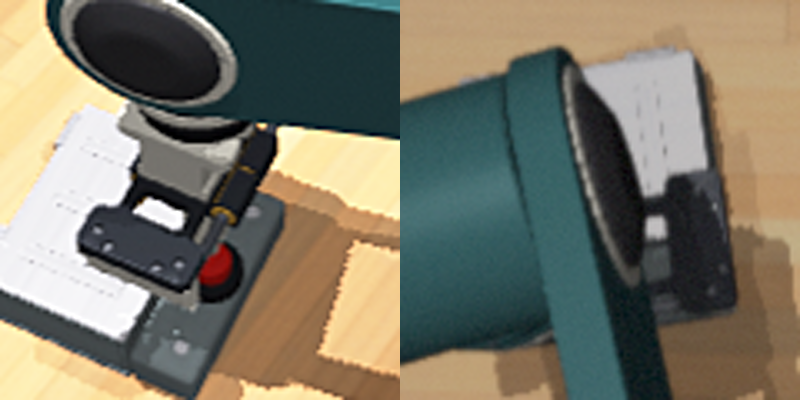

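The tip is over the button and the gripper body clears the lid. I'll press now.

Call:
carry_out(
  xyz=[
    [0,0,0.06],
    [0,0,0.06],
    [0,0,0.04],
    [0,0,0.03],
    [0,0,0.03],
    [0,0,0.02],
    [0,0,0],
    [0,0,0],
    [0,0,0],
    [0,0,0],
  ],
  turn=[
    [0,0,0],
    [0,0,0],
    [0,0,0],
    [0,0,0],
    [0,0,0],
    [0,0,0],
    [0,0,0],
    [0,0,0],
    [0,0,0],
    [0,0,0],
  ],
  hand=[1,1,1,1,1,1,1,1,1,1],
)

```text
time: 4.2
eef_pos: [463.6, 175.3, 51.6]
ee_rot: [-0.0, 0.996, 0.09, 0.0]
ft_force: [-2.7, -0.7, 4.0]
width: 0.7
gripper_force: 2.1
```

```bash
python3 - <<'E'
from h import *
st([463,176,52])
a=snap("scene","pics/s2.png")
cv2.imwrite("pics/c2.png",cv2.resize(a["frame"][190:340,210:360,::-1],(450,450),interpolation=cv2.INTER_CUBIC))
E
```

```text
4.2 [463.6 175.3  51.6] F [-2.73 -0.74  3.97] w 0.7 q [ 0.31 -0.19  2.01 -0.    1.32  1.7 ]
xyz share [-0.004 -0.008 -0.004]
[[ 0.984  0.179  0.   ]
 [ 0.179 -0.984  0.   ]
 [ 0.    -0.    -1.   ]]
```

View pics/c2.png

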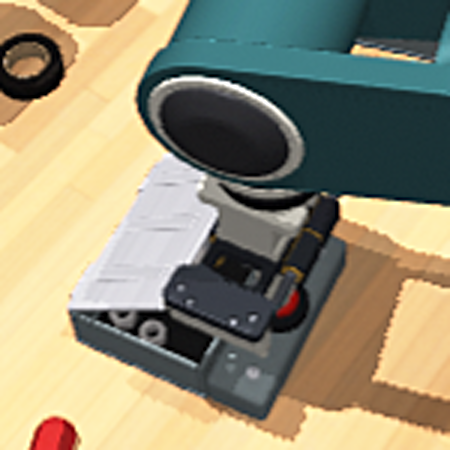

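The lid has sprung partly up and may be leaning lightly on the gripper, with about 2.7 N towards -x. I'll back away up and towards the robot.

Call:
carry_out(
  xyz=[
    [-0.05,0,-0.08],
    [-0.2,0,-0.12],
    [-0.3,0,-0.15],
    [-0.3,0,-0.2],
    [-0.25,0,-0.2],
    [0,0,-0.2],
    [0,0,0],
    [0,0,0],
    [0,0,0],
    [0,0,0],
  ],
  turn=[
    [0,0,0],
    [0,0,0],
    [0,0,0],
    [0,0,0],
    [0,0,0],
    [0,0,0],
    [0,0,0],
    [0,0,0],
    [0,0,0],
    [0,0,0],
  ],
  hand=[1,1,1,1,1,1,1,1,1,1],
)

```text
time: 5.25
eef_pos: [355.1, 155.5, 145.4]
ee_rot: [0.0, 0.996, 0.09, -0.001]
ft_force: [0.1, -0.3, 0.4]
width: 0.3
gripper_force: 0.0
```

```bash
python3 - <<'E'
from h import *
st([463,176,52])
a=snap("scene","pics/s3.png"); b=snap("top","pics/t3.png")
f=lambda d,y,x:cv2.resize(d["frame"][y:y+150,x:x+120,::-1],(400,500),interpolation=cv2.INTER_CUBIC)
cv2.imwrite("pics/c3.png",np.hstack([f(a,190,220),f(b,140,150)]))
# predicted edge corners by angle
u=np.array([np.cos(.18),np.sin(.18),0]);v=np.array([-u[1],u[0],0]);B=np.array([463,176,0.])
for t in(.4,.6,.8,.95,1.1):
    e=B+u*(135-110*np.cos(t))+np.array([0,0,51+110*np.sin(t)])
    for n,d,o in(("s",a,(220,190)),("t",b,(150,140))):
        print(t,n,[((proj(d,e+v*k)-o)*10/3).round(0) for k in(75,-75)])
E
```

```text
5.25 [355.1 155.5 145.4] F [ 0.12 -0.29  0.41] w 0.3 q [ 0.35 -0.53  2.11  0.    1.56  1.74]
xyz share [ 1.1   -0.009  0.932]
[[ 0.984  0.179 -0.002]
 [ 0.179 -0.984 -0.001]
 [-0.002  0.    -1.   ]]
0.4 s [array([172., 372.]), array([279., 188.])]
0.4 t [array([ 41., 296.]), array([305., 255.])]
0.6 s [array([154., 351.]), array([264., 166.])]
0.6 t [array([ 28., 274.]), array([298., 232.])]
0.8 s [array([131., 329.]), array([244., 144.])]
0.8 t [array([ 16., 245.]), array([290., 203.])]
0.95 s [array([111., 312.]), array([227., 128.])]
0.95 t [array([  8., 219.]), array([284., 177.])]
1.1 s [array([ 90., 297.]), array([207., 113.])]
1.1 t [array([ -0., 191.]), array([279., 149.])]
```

View pics/c3.png

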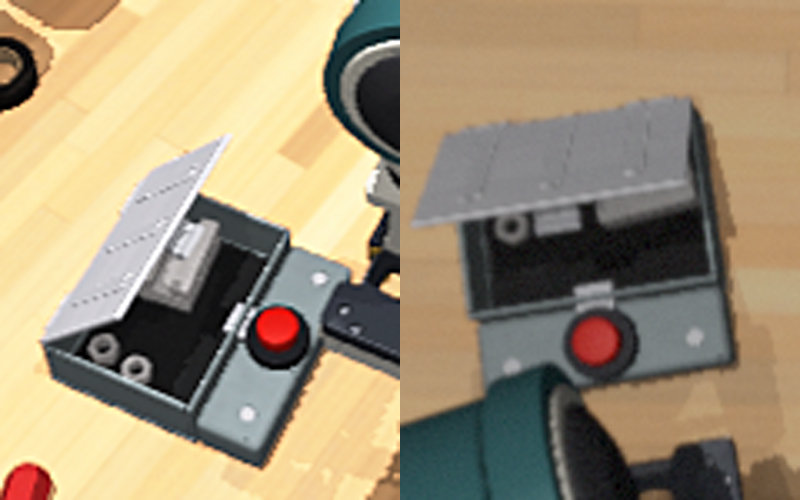

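The lid now stands free at about 0.9 rad. Its corners in the crop are (127,318) and (230,136) in the scene view, and (12,222) in the top view. I'll approach its underside 45 mm to the -y side, clear of the catch, with the tip about 17 mm below the edge.

Call:
carry_out(
  xyz=[
    [0.3,0.11,0.06],
    [0.3,0.11,0.06],
    [0.3,0.11,0.06],
    [0.3,0.11,0.07],
    [0.2,0,0],
    [0.1,0,0],
    [0.05,0,0],
    [0,0,0],
    [0,0,0],
    [0,0,0],
  ],
  turn=[
    [0,0,0],
    [0,0,0],
    [0,0,0],
    [0,0,0],
    [0,0,0],
    [0,0,0],
    [0,0,0],
    [0,0,0],
    [0,0,0],
    [0,0,0],
  ],
  hand=[1,1,1,1,1,1,1,1,1,1],
)

```text
time: 6.35
eef_pos: [515.2, 140.2, 121.8]
ee_rot: [-0.0, 0.996, 0.09, 0.0]
ft_force: [-0.4, 0.5, 0.3]
width: 0.5
gripper_force: 0.0
```

```bash
cat >> h.py <<'E'
def cs():
    s=arm.get_state(); r=s["eef_pos"]-np.array([463,176,0]); c,n=np.cos(.18),np.sin(.18); F=s["ft_force"]
    print(round(s["time"],2),"u,v,z",(r[0]*c+r[1]*n).round(1),(-r[0]*n+r[1]*c).round(1),r[2].round(1),"Fu,Fv,Fz",(F[0]*c+F[1]*n).round(2),(-F[0]*n+F[1]*c).round(2),F[2].round(2))
E
python3 - <<'E'
from h import *
cs()
a=snap("scene","pics/s4.png")
cv2.imwrite("pics/c4.png",cv2.resize(a["frame"][190:340,210:360,::-1],(450,450),interpolation=cv2.INTER_CUBIC))
E
```

```text
6.35 u,v,z 44.9 -44.6 121.8 Fu,Fv,Fz -0.27 0.51 0.26
```

View pics/c4.png

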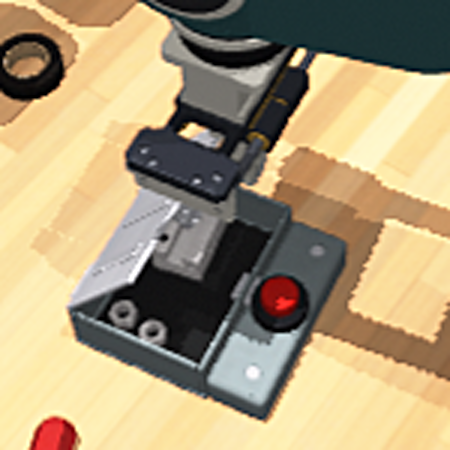

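The tip is in front of the lid, clear of the catch and with no contact force yet. I'll start the gentle push.

Call:
carry_out(
  xyz=[
    [0.04,0,-0.01],
    [0.04,0,-0.01],
    [0.04,0,-0.02],
    [0.04,0,-0.02],
    [0.04,0,-0.02],
    [0.04,0,-0.02],
    [0.04,0,-0.02],
    [0.04,0,-0.01],
    [0.04,0,-0.01],
    [0.04,0,-0.01],
  ],
  turn=[
    [0,0,0],
    [0,0,0],
    [0,0,0],
    [0,0,0],
    [0,0,0],
    [0,0,0],
    [0,0,0],
    [0,0,0],
    [0,0,0],
    [0,0,0],
  ],
  hand=[1,1,1,1,1,1,1,1,1,1],
)

```text
time: 7.4
eef_pos: [555.3, 147.3, 136.5]
ee_rot: [-0.0, 0.996, 0.09, -0.0]
ft_force: [0.3, 0.0, 0.2]
width: 0.4
gripper_force: 0.1
```

```bash
python3 -c "
from h import *
cs()"
```

```text
7.4 u,v,z 85.7 -44.8 136.5 Fu,Fv,Fz 0.28 -0.01 0.18
```

Call:
carry_out(
  xyz=[
    [0.03,0,0],
    [0.03,0,0],
    [0.03,0,0],
    [0.03,0,0],
    [0.03,0,0],
    [0.03,0,0],
    [0.03,0,0],
    [0.03,0,0],
    [0.03,0,0],
    [0.03,0,0],
  ],
  turn=[
    [0,0,0],
    [0,0,0],
    [0,0,0],
    [0,0,0],
    [0,0,0],
    [0,0,0],
    [0,0,0],
    [0,0,0],
    [0,0,0],
    [0,0,0],
  ],
  hand=[1,1,1,1,1,1,1,1,1,1],
)

```text
time: 8.4
eef_pos: [584.8, 152.7, 136.5]
ee_rot: [-0.0, 0.996, 0.09, 0.0]
ft_force: [1.3, 0.1, 0.2]
width: 0.4
gripper_force: 0.1
```

```bash
python3 - <<'E'
from h import *
cs()
a=snap("scene","pics/s5.png"); b=snap("top","pics/t5.png")
f=lambda d,y,x:cv2.resize(d["frame"][y:y+150,x:x+120,::-1],(400,500),interpolation=cv2.INTER_CUBIC)
cv2.imwrite("pics/c5.png",np.hstack([f(a,190,220),f(b,140,150)]))
u=np.array([np.cos(.18),np.sin(.18),0]);v=np.array([-u[1],u[0],0]);B=np.array([463,176,0.])
for t in(1.1,1.2,1.3,1.4,1.5,1.6,1.75):
    e=B+u*(135-110*np.cos(t))+np.array([0,0,51+110*np.sin(t)])
    for n,d,o in(("s",a,(220,190)),("t",b,(150,140))):
        print(t,n,[((proj(d,e+v*k)-o)*10/3).round(0) for k in(75,-75)])
E
```

```text
8.4 u,v,z 115.7 -44.8 136.5 Fu,Fv,Fz 1.26 -0.11 0.24
1.1 s [array([ 90., 297.]), array([207., 113.])]
1.1 t [array([ -0., 191.]), array([279., 149.])]
1.2 s [array([ 74., 287.]), array([193., 104.])]
1.2 t [array([ -5., 171.]), array([275., 129.])]
1.3 s [array([ 58., 277.]), array([179.,  95.])]
1.3 t [array([ -9., 151.]), array([272., 109.])]
1.4 s [array([ 43., 268.]), array([164.,  88.])]
1.4 t [array([-12., 131.]), array([268.,  88.])]
1.5 s [array([ 27., 261.]), array([149.,  81.])]
1.5 t [array([-15., 110.]), array([265.,  68.])]
1.6 s [array([ 11., 254.]), array([135.,  75.])]
1.6 t [array([-17.,  90.]), array([262.,  48.])]
1.75 s [array([-12., 245.]), array([113.,  68.])]
1.75 t [array([-19.,  62.]), array([259.,  20.])]
```

View pics/c5.png

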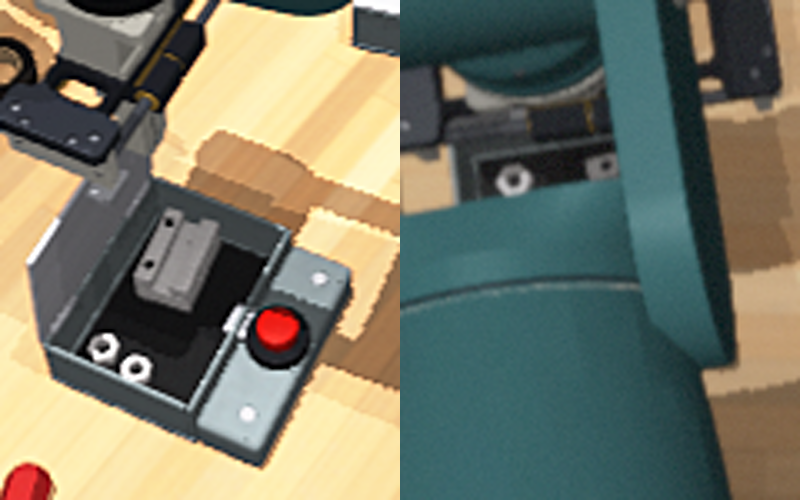

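The lid is at about 1.5 rad, with its left edge corner at (28,262) in the scene crop, and contact is around 1 N. By geometry about 23 mm remains to the stop, so I'll slow down.

Call:
carry_out(
  xyz=[
    [0.02,0,0],
    [0.02,0,0],
    [0.02,0,0],
    [0.02,0,0],
    [0.02,0,0],
    [0.02,0,0],
    [0.02,0,0],
    [0.02,0,0],
    [0.02,0,0],
    [0.01,0,0],
  ],
  turn=[
    [0,0,0],
    [0,0,0],
    [0,0,0],
    [0,0,0],
    [0,0,0],
    [0,0,0],
    [0,0,0],
    [0,0,0],
    [0,0,0],
    [0,0,0],
  ],
  hand=[1,1,1,1,1,1,1,1,1,1],
)

```text
time: 9.5
eef_pos: [603.4, 156.0, 136.4]
ee_rot: [0.0, 0.996, 0.09, -0.0]
ft_force: [-0.1, -0.2, 0.2]
width: 0.6
gripper_force: 0.1
```

```bash
python3 -c "
from h import *
cs()"
```

```text
9.5 u,v,z 134.6 -44.8 136.4 Fu,Fv,Fz -0.11 -0.18 0.24
```

Call:
carry_out(
  xyz=[
    [0.01,0,0],
    [0,0,0],
    [0.01,0,0],
    [0,0,0],
    [0.01,0,0],
    [0,0,0],
    [0,0,0],
    [0,0,0],
    [0,0,0],
    [0,0,0],
  ],
  turn=[
    [0,0,0],
    [0,0,0],
    [0,0,0],
    [0,0,0],
    [0,0,0],
    [0,0,0],
    [0,0,0],
    [0,0,0],
    [0,0,0],
    [0,0,0],
  ],
  hand=[1,1,1,1,1,1,1,1,1,1],
)

```text
time: 10.5
eef_pos: [606.2, 156.5, 136.5]
ee_rot: [-0.0, 0.996, 0.09, 0.0]
ft_force: [0.1, -0.6, -1.4]
width: 0.8
gripper_force: 0.0
```

```bash
python3 - <<'E'
from h import *
cs()
a=snap("scene","pics/s6.png")
cv2.imwrite("pics/c6.png",cv2.resize(a["frame"][190:340,200:350,::-1],(600,600),interpolation=cv2.INTER_CUBIC))
u=np.array([np.cos(.18),np.sin(.18),0]);v=np.array([-u[1],u[0],0]);B=np.array([463,176,0.])
for t in(1.6,1.65,1.7,1.75,1.8):
    e=B+u*(135-110*np.cos(t))+np.array([0,0,51+110*np.sin(t)])
    print(t,[((proj(a,e+v*k)-(200,190))*4).round(0) for k in(75,-75)])
E
```

```text
10.5 u,v,z 137.4 -44.8 136.5 Fu,Fv,Fz -0.06 -0.62 -1.38
1.6 [array([ 93., 304.]), array([241.,  90.])]
1.65 [array([ 84., 301.]), array([233.,  87.])]
1.7 [array([ 75., 297.]), array([224.,  84.])]
1.75 [array([ 66., 294.]), array([216.,  82.])]
1.8 [array([ 57., 292.]), array([208.,  80.])]
```

View pics/c6.png

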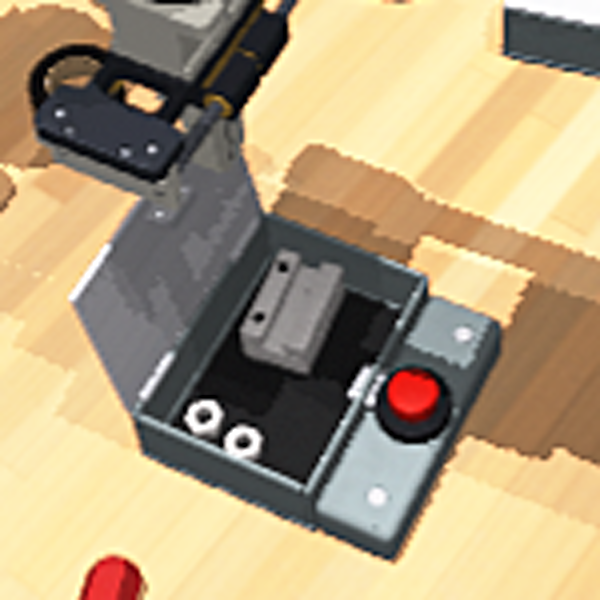

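The lid is at about 1.71 rad, with its corner at (73,300). A few mm remain, so I'll use half-millimetre steps and watch the force.

Call:
carry_out(
  xyz=[
    [0.005,0,0],
    [0.005,0,0],
    [0.005,0,0],
    [0.005,0,0],
    [0.005,0,0],
    [0.005,0,0],
    [0,0,0],
    [0,0,0],
    [0,0,0],
    [0,0,0],
  ],
  turn=[
    [0,0,0],
    [0,0,0],
    [0,0,0],
    [0,0,0],
    [0,0,0],
    [0,0,0],
    [0,0,0],
    [0,0,0],
    [0,0,0],
    [0,0,0],
  ],
  hand=[1,1,1,1,1,1,1,1,1,1],
)

```text
time: 11.55
eef_pos: [609.1, 157.1, 136.4]
ee_rot: [-0.0, 0.996, 0.09, -0.0]
ft_force: [-0.1, 0.2, -0.2]
width: 0.5
gripper_force: 0.1
```

```bash
python3 -c "
from h import *
cs()"
```

```text
11.55 u,v,z 140.4 -44.7 136.4 Fu,Fv,Fz -0.11 0.22 -0.23
```

No stop force yet, so I'll continue in small steps.

Call:
carry_out(
  xyz=[
    [0.005,0,0],
    [0.005,0,0],
    [0.005,0,0],
    [0.005,0,0],
    [0,0,0],
    [0,0,0],
    [0,0,0],
    [0,0,0],
    [0,0,0],
    [0,0,0],
  ],
  turn=[
    [0,0,0],
    [0,0,0],
    [0,0,0],
    [0,0,0],
    [0,0,0],
    [0,0,0],
    [0,0,0],
    [0,0,0],
    [0,0,0],
    [0,0,0],
  ],
  hand=[1,1,1,1,1,1,1,1,1,1],
)

```text
time: 12.55
eef_pos: [609.9, 157.2, 136.3]
ee_rot: [0.0, 0.996, 0.09, -0.002]
ft_force: [-13.6, -3.5, 4.9]
width: 0.4
gripper_force: 7.2
```

```bash
python3 - <<'E'
from h import *
cs()
a=snap("scene","pics/s7.png")
cv2.imwrite("pics/c7.png",cv2.resize(a["frame"][230:300,200:270,::-1],(560,560),interpolation=cv2.INTER_CUBIC))
u=np.array([np.cos(.18),np.sin(.18),0]);v=np.array([-u[1],u[0],0]);B=np.array([463,176,0.])
for t in(1.65,1.7,1.75,1.8):
    h=B+u*135+[0,0,51.]; w=np.array([-np.cos(t),0,np.sin(t)]); n=u*np.sin(t)*2+np.array([0,0,2*np.cos(t)])
    e=h+u*w[0]*110+np.array([0,0,w[2]*110])
    print(t,[((proj(a,e+v*75+k*n)-(200,230))*8).round(0) for k in(-1,0,1)])
E
```

```text
12.55 u,v,z 141.1 -44.8 136.3 Fu,Fv,Fz -14.04 -0.99 4.9
1.65 [array([175., 284.]), array([168., 282.]), array([161., 279.])]
1.7 [array([156., 277.]), array([150., 275.]), array([143., 272.])]
1.75 [array([138., 271.]), array([132., 269.]), array([126., 267.])]
1.8 [array([121., 265.]), array([115., 263.]), array([108., 261.])]
```

View pics/c7.png

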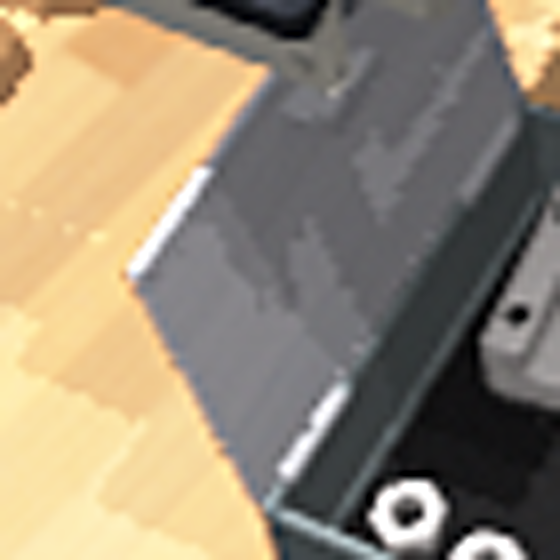

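The stop is reached at 14 N, and the corner at (132,271) matches 1.75 rad. I'll back off straight and smoothly, then clear away.

Call:
carry_out(
  xyz=[
    [-0.01,0,0],
    [-0.01,0,0],
    [-0.03,0,0],
    [-0.1,0,0],
    [-0.2,0,0],
    [-0.3,0,-0.1],
    [-0.4,0,-0.2],
    [-0.4,0,-0.2],
    [-0.4,0,-0.1],
    [-0.3,0,0],
  ],
  turn=[
    [0,0,0],
    [0,0,0],
    [0,0,0],
    [0,0,0],
    [0,0,0],
    [0,0,0],
    [0,0,0],
    [0,0,0],
    [0,0,0],
    [0,0,0],
  ],
  hand=[1,1,1,1,1,1,1,1,1,1],
)

```text
time: 13.6
eef_pos: [397.8, 118.6, 197.9]
ee_rot: [-0.0, 0.996, 0.09, 0.001]
ft_force: [0.0, -0.2, 0.5]
width: 0.4
gripper_force: 0.0
```

Call:
carry_out(
  xyz=[
    [0,0,0],
    [0,0,0],
    [0,0,0],
    [0,0,0],
    [0,0,0],
    [0,0,0],
    [0,0,0],
    [0,0,0],
    [0,0,0],
    [0,0,0],
  ],
  turn=[
    [0,0,0],
    [0,0,0],
    [0,0,0],
    [0,0,0],
    [0,0,0],
    [0,0,0],
    [0,0,0],
    [0,0,0],
    [0,0,0],
    [0,0,0],
  ],
  hand=[1,1,1,1,1,1,1,1,1,1],
)

```text
time: 14.6
eef_pos: [399.6, 119.0, 196.5]
ee_rot: [-0.0, 0.996, 0.09, 0.0]
ft_force: [0.5, 1.0, 1.5]
width: 0.4
gripper_force: 0.0
```

```bash
python3 - <<'E'
from h import *
cs()
a=snap("scene","pics/s8.png")
f=lambda y,x:cv2.resize(a["frame"][y:y+100,x:x+100,::-1],(400,400),interpolation=cv2.INTER_CUBIC)
cv2.imwrite("pics/c8.png",np.hstack([f(215,200),f(130,310)]))
u=np.array([np.cos(.18),np.sin(.18),0]);v=np.array([-u[1],u[0],0]);B=np.array([463,176,0.])
for t in(1.65,1.7,1.75,1.8):
    e=B+u*(135-110*np.cos(t))+np.array([0,0,51+110*np.sin(t)])
    print(t,[((proj(a,e+v*k)-(200,215))*4).round(0) for k in(75,-75)])
E
```

```text
14.6 u,v,z -72.6 -44.8 196.5 Fu,Fv,Fz 0.64 0.91 1.46
1.65 [array([ 84., 201.]), array([233., -13.])]
1.7 [array([ 75., 197.]), array([224., -16.])]
1.75 [array([ 66., 194.]), array([216., -18.])]
1.8 [array([ 57., 192.]), array([208., -20.])]
```

View pics/c8.png

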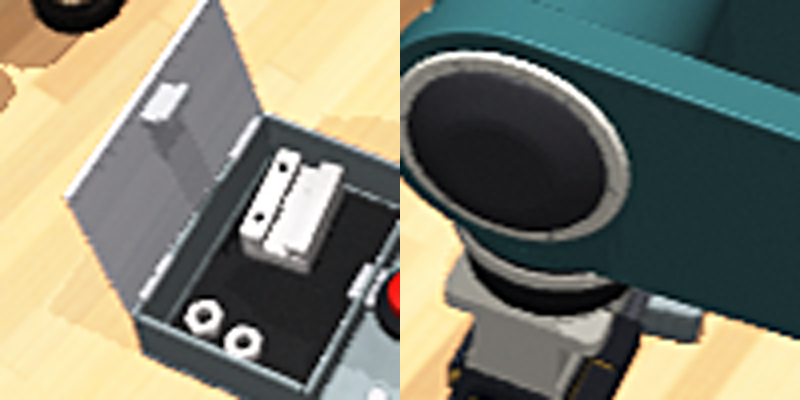

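The lid stands at its stop, with its corner at (66,195) matching 1.75 rad, and the robot is clear. The arm never came near the blue case. Handing in.

```bash
python3 -c "
from cell import arm
print(arm.finish_job())"
```

```text
the job is handed in; nothing more can be done
None
```

I pressed the red button, eased its lid back to the stop at about 1.75 rad, where it stayed with the arm clear, and never touched the blue case (though the arm hid it in the last picture); handed in at about 14.6 s.

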